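# Select the blue outlet on the leak tester and start the test

### The job

On the cylinder-head leak tester, push the red selector lever round with a fingertip until its white tip points at the blue-capped outlet, and leave it there. Then press the green start button fully down and let it come up again. Do not press the button before the lever is set, do not lift the lever off its stem, and leave the tin, the bottle and the screwdriver where they are.

Things in the scene. Friction and masses are not known exactly. Their poses are not given: they have to be found in the camera images.
- tester: The leak tester: a grey box 260 x 290 mm and 50 mm high, standing fixed on the bench. Origin on the table (underside) straight below the lever's axis; its x points from the lever's axis to the green button, its y to its left, z up. On top: a flat dial, the lever on a steel stem 22 mm thick in the middle, four capped outlets round it, the button 95 mm along +x from the axis, and a round gauge 52 mm across and 20 mm high at x = y = 95 mm.
- selector (a joint): Angle of the red lever about its vertical axis, rad, growing anticlockwise seen from above. At 0 the lever points along the tester's -x (towards the robot); it starts within 0.5 of that. Stops at -2.25 and 2.25. It turns with a steady friction of about 0.15 N m (about 2 N at mid-arm), without detents or spring, and stays where it is left.
- lever_axis (a point): Point on the lever's vertical turning axis at the arm's mid-height, 96 mm above the table. This frame turns with the lever: the arm lies along its -x, z up. The hub is a black disc 38 mm across. The lever only rests on its stem, held down by its weight and a weak spring, and would slide up off it if lifted.
- lever_tip (a point): End of the lever's white tip, 95 mm from the axis, 96 mm above the table. The arm is a straight level bar 18 mm wide; it spans 87 to 105 mm above the table, with 37 mm of free room between its underside and the tester's top. Red from the hub to 80 mm out, then a white tip 12 mm wide.
- yellow_outlet_top (a point): Yellow cap on an air outlet of the leak tester: a round upright cap 28 mm across on a 32 mm brass flange, 16 mm high in all, its top 66 mm above the table, fixed. The point is the centre of its top, 117 mm from the lever's axis.
- white_outlet_top (a point): White cap on an air outlet of the leak tester: a round upright cap 28 mm across on a 32 mm brass flange, 16 mm high in all, its top 66 mm above the table, fixed. The point is the centre of its top, 117 mm from the lever's axis.
- black_outlet_top (a point): Black cap on an air outlet of the leak tester: a round upright cap 28 mm across on a 32 mm brass flange, 16 mm high in all, its top 66 mm above the table, fixed. The point is the centre of its top, 117 mm from the lever's axis.
- start (a joint): Travel of the green start button, m: 0 up, 0.006 fully down. Spring-loaded; about 4 N pushes it fully down and it comes up by itself.
- start_top (a point): Centre of the top face of the green start button, 32 mm across, in a black housing on the tester's top. It is pressed straight down.
- tin_mid (a point): Centre (half-way up) of a loose red tin, 75 mm across, 55 mm high, standing beside the tester.
- bottle_mid (a point): Centre (half-way up) of a loose white bottle with a blue screw cap, 60 mm across, 130 mm high, standing beside the tester.
- screwdriver_grip (a point): Grip of a loose screwdriver with a yellow handle, lying on the table behind the tester (on the far side from the robot).
- cylinder_head: An engine cylinder head, 240 x 170 x 110 mm, standing fixed on the table to the robot's left. Origin at the centre of its underside.
- blue_outlet_top (a point): Blue cap on an air outlet of the leak tester: a round upright cap 28 mm across on a 32 mm brass flange, 16 mm high in all, its top 66 mm above the table, fixed. The point is the centre of its top, 117 mm from the lever's axis. This is the one to select. The outlets stand at lever angles of about -1.92, -1.05, 1.05 and 1.92; which cap is on which changes.

How it is judged:
On the way, in this order (a step that is already met when the one before it is completed fails the run):
1. the lever points at the blue outlet and stands still, the button not yet pressed (y of blue_outlet_top in the frame of lever_axis between -0.014 and 0.014 m and x of blue_outlet_top in the frame of lever_axis below 0 m and velocity of joint selector between -0.05 and 0.05 rad/s and value of joint start below 0.002 m), for 0.3 s.
2. the start button is pressed fully down with the lever at the blue outlet (y of blue_outlet_top in the frame of lever_axis between -0.014 and 0.014 m and x of blue_outlet_top in the frame of lever_axis below 0 m and value of joint start above 0.0045 m), for 0.05 s.
At the end, for the whole second after the job is handed in: The lever's centre line passes within 14 mm of the middle of the blue cap (about 7 degrees), the lever is at rest and down on its stem (within 4 mm), the button is up again (within 1.5 mm), and tin, bottle and screwdriver are within 20 mm of where they began (y of blue_outlet_top in the frame of lever_axis between -0.014 and 0.014 m and x of blue_outlet_top in the frame of lever_axis below 0 m and velocity of joint selector between -0.05 and 0.05 rad/s and value of joint start below 0.0015 m and z of lever_axis in the frame of tester below 0.1 m and distance of each of bottle_mid, tin_mid, screwdriver_grip from where it was at the start of the episode below 0.02 m); the robot touches nothing.
It fails at once if the start button is pressed (more than 3 mm) while the lever does not point at the blue outlet (value of joint start above 0.003 m and not (y of blue_outlet_top in the frame of lever_axis between -0.014 and 0.014 m and x of blue_outlet_top in the frame of lever_axis below 0 m)).
It fails at once if the lever is lifted more than 12 mm up its stem (z of lever_axis in the frame of tester above 0.108 m).
It fails at once if the tin, the bottle or the screwdriver is lifted or moved by more than 25 mm (distance of any of bottle_mid, tin_mid, screwdriver_grip from where it was at the start of the episode above 0.025 m).
It also fails if it takes over 58 s, if anything falls off the work surface, if the arm or the gripper's body presses on something with over 40 N, if the wrist force passes 120 N, or if a joint passes its speed limit or range.

### The arm

A 7-joint arm with a two-finger parallel gripper is mounted at the origin on the work surface. World frame = base frame: x ahead of the robot, y to its left, z up, the work surface at z = 0. Lengths are in m, angles in rad, forces in N, time in s.
With the tool pointing down it reaches from about 0.425 to 0.95 m from the base axis. Payload 4.7 kg.
Tool frame: the origin (TCP) lies on the centre line of the jaws, within the pads' length; the fingertips stand robot.nose_length ahead of it and the grasp point (between the pads) lies 8 mm behind it (robot.nose_length is the distance from the TCP to the fingertips, in m); z points along the fingers, y is the line along which they close (so a half turn about z gives the same grasp; the last joint's range is limited). The gripper opens to 85 mm and grips with 20 to 120 N. Pads are 22 mm wide; open, the fingers measure 114 mm over their backs; the gripper's body (76 mm by 85 mm) begins 54 mm behind the grasp point. The pads swing forward as they close: fully open they stand 13 mm farther back than shut.
Start: joints at [-0.029, 0.469, -0.049, 1.532, 0.024, 1.141, -0.082], TCP at [0.675, 0, 0.242] pointing down, gripper open.
Joint ranges: [-2.59, 2.59], [-0.33, 1.99], [-1.39, 1.29], [0.1, 2.45], [-1.04, 4.18], [0.21, 1.99], [-2.66, 2.66]. Speed limits (rad/s): [2.57, 2.57, 3.14, 3.14, 3.14, 3.14, 3.14].

### API

Orientations are given as [roll, pitch, yaw] about the fixed x, y, z axes, in that order (R = Rz(yaw) Ry(pitch) Rx(roll)).
In Python, from plant import robot gives the robot as it stands. Calls block until the motion is done:
- robot.goto(position, orientation): joint-space move of the TCP to a pose.
- robot.move_straight(position, vel=0.15, attitude=None, contact_N=None): straight line of the TCP; attitude=None keeps the orientation; vel is the mean speed in m/s. With contact_N (N) it stops when the force on the tool has changed by that much, and returns True; else False.
- robot.move_joints(angles): joint-space move.
- robot.grip(opening, strength=None): opening from 0.0 (shut) to 1.0 (fully open); strength is the grip in N (None keeps the last); returns when the fingers have stopped.
- robot.sleep(seconds).
- robot.inverse_kinematics(position, orientation): joint angles nearest the present ones, or None.
- robot.sense(): the state.
- robot.grab_frame(name): name is "scene" or "side" or "wrist"; returns a dict with "image" (384x512x3 uint8, red, green, blue), "range_z" (384x512 float32, m along the optical axis (not along the pixel's ray), 0 where there is no reading), "fx", "fy", "cx", "cy" (pixels), "dist_coeffs" ([k1, k2, p1, p2, k3] as OpenCV has them; the pictures are not rectified), "R" (3x3) and "t" (3): a world point X has camera coordinates R X + t. Camera axes: x right, y down, z forward; pixel columns grow to the right and rows downward; lengths in m; the calibration is good to about 2 mm. A picture is of the moment at which its call begins.
A pose or a line that the arm cannot do raises robot.IKError and nothing moves.
- robot.close_job(): hands the job in; it is judged then, once.
The state is a dict: "t": time; "joint_pos": joint angles; "joint_velocities": joint speeds; "effort": joint torques, N m; "tcp_pos": TCP position; "tcp_rot": TCP orientation; "wrist_force": force on the tool from outside, world axes, zero at the start; "torque": the same for the moment, N m; "opening": opening from 0.0 (shut) to 1.0 (fully open); "gripper_force": force on a finger pad.
Only numpy, scipy, OpenCV 4.12 (cv2) and the standard library are available. Lean on these libraries where they do the work, as an engineer would, in place of code of your own. Each camera call takes 0.05 s, during which the arm holds its last target. There are 200 camera calls.

## Working session

There is one attempt and no reset: what is moved stays moved. The work goes in short steps, each a Python script; the robot and the scene stay as the last script left them, time stands still between calls to the robot, and variables do not carry over. Pictures are saved under pics/ and viewed, at most 10 in all, crops included, and the job is handed in when it is done.

```bash
mkdir -p pics; cat > h.py <<'E'
import numpy as np, cv2
from plant import robot
def ray(f,uv):
    K=np.array([[f["fx"],0,f["cx"]],[0,f["fy"],f["cy"]],[0,0,1]])
    n=cv2.undistortPoints(np.array([[uv]],float),K,np.array(f["dist_coeffs"],float))[0,0]
    R=np.array(f["R"]);t=np.array(f["t"])
    return -R.T@t, R.T@np.array([n[0],n[1],1])
def onplane(f,uv,z):
    o,d=ray(f,uv); return o+d*(z-o[2])/d[2]
E
python3 - <<'E'
from h import *
ims=[]
for n in ["scene","side","wrist"]:
    f=robot.grab_frame(n); np.save(f"/tmp/{n}.npy",f,allow_pickle=True)
    cv2.imwrite(f"pics/{n}0.png",f["image"][:,:,::-1]); print(n,-np.array(f["R"]).T@f["t"])
s=robot.sense();print(s["t"],s["tcp_pos"],s["tcp_rot"],robot.nose_length)
E
```

```text
scene [ 1.36645622 -0.27572826  1.3702518 ]
side [ 0.34931862 -0.44524029  0.7722118 ]
wrist [0.67446778 0.06654981 0.3725505 ]
0.15 [6.74578607e-01 9.46131362e-06 2.41509500e-01] [-3.14012005e+00  2.29223226e-05  1.57074556e+00] 0.011
```

View pics/scene0.png

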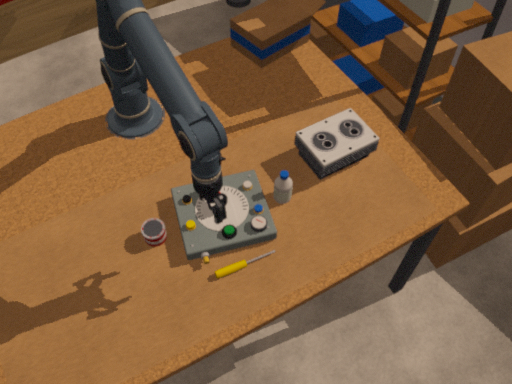

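View pics/wrist0.png

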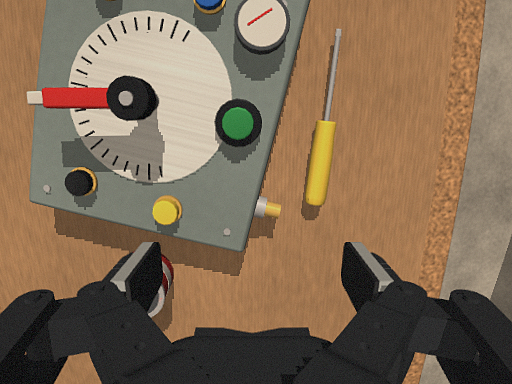

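The wrist view shows the hub at (132,98), the lever tip at (28,97), the button at (238,122), yellow at (166,210), black at (80,181), the gauge at (262,22) and blue cut off at (210,2). So blue is next to the gauge, at lever angle -1.92.

```bash
python3 - <<'E'
from h import *
f=np.load("/tmp/wrist.npy",allow_pickle=True).item()
hsv=cv2.cvtColor(f["image"],cv2.COLOR_RGB2HSV)
def cen(lo,hi,box):
    m=cv2.inRange(hsv,lo,hi); k=np.zeros_like(m); x0,y0,x1,y1=box; k[y0:y1,x0:x1]=m[y0:y1,x0:x1]
    M=cv2.moments(k,True); return M["m10"]/M["m00"],M["m01"]/M["m00"],M["m00"]
g=cen((45,100,40),(85,255,255),(200,80,280,170)); y=cen((20,120,100),(35,255,255),(140,180,190,232))
r=cen((0,150,80),(8,255,255),(35,70,115,120))
o=-np.array(f["R"]).T@f["t"]
def rz(u,v):
    _,d=ray(f,(u,v)); return (o+d*f["range_z"][int(v),int(u)])
print(g,y,r)
for n,p in dict(green=g,yellow=y,red=r,hub=(126,98),tip=(32,97),dial=(190,60)).items(): print(n,rz(p[0],p[1]))
G=onplane(f,g[:2],rz(*g[:2])[2]);H=onplane(f,(126,98),rz(126,98)[2]);R=onplane(f,r[:2],.105);T=onplane(f,(28,97),.105)
Y=onplane(f,y[:2],.066)
print("G",G,"H",H,"R",R,"T",T,"Y",Y,np.linalg.norm((G-H)[:2]),np.linalg.norm((T-H)[:2]),np.linalg.norm((Y-H)[:2]))
yaw=np.arctan2(*(G-H)[1::-1]); a=np.arctan2(*(R-H)[1::-1])
print("yaw",yaw,"lever dir",a,"lever q",(a-yaw)%(2*np.pi)-np.pi,"yellow q",np.arctan2(*(Y-H)[1::-1])-yaw+np.pi)
# blue in scene
f=np.load("/tmp/scene.npy",allow_pickle=True).item()
c=H[:2]+.117*np.array([np.cos(yaw+np.pi-1.92),np.sin(yaw+np.pi-1.92)]);print("blue pred",c,"scene",onplane(f,(258.5,208),.066))
E
```

```text
(237.3453237410072, 122.84292565947243, 834.0) (165.1340579710145, 211.0326086956522, 552.0) (74.68181818181819, 97.3025078369906, 1276.0)
green [0.66004433 0.0576495  0.07163013]
yellow [ 0.58130504 -0.03434671  0.06495181]
red [0.52078996 0.08193481 0.10577021]
hub [0.56849562 0.07998611 0.11037431]
tip [0.47951008 0.08368383 0.10400115]
dial [0.61271661 0.11856294 0.0522509 ]
G [0.66004433 0.0576495  0.07163013] H [0.56849562 0.07998611 0.11037431] R [0.52034628 0.08197922 0.105     ] T [0.4763569  0.08377482 0.105     ] Y [ 0.5816225 -0.0340029  0.066    ] 0.09423422886735648 0.09221658356964484 0.11474235297345661
yaw -0.23931052621315305 lever dir 3.100221806878723 lever q 0.1979396795020829 yellow q 1.9247609804774701
blue pred [0.63344534 0.17730278] scene [0.63710012 0.1747055  0.066     ]
```

```bash
cat >> h.py <<'E'
A=np.array([.569,.080]); BL=.982
def pose(th,d,r=.065,z=.091):
    u=np.array([np.cos(th),np.sin(th)]);n=np.array([-u[1],u[0]])
    return [*(A+r*u+d*n),z],[np.pi,0,th-np.pi/2]
E
python3 - <<'E'
from h import *
robot.grip(0.0)
p,o=pose(3.10,.048,z=.2); robot.goto(p,o)
p,o=pose(3.10,.048); print(robot.move_straight(p,vel=.1,contact_N=8))
for th in np.linspace(3.10,BL+.02,13):
    p,o=pose(th,.021); robot.move_straight(p,vel=.06,attitude=o)
    s=robot.sense(); print(round(th,2),round(s["t"],1),np.round(s["wrist_force"],1))
p,o=pose(BL+.02,.05); robot.move_straight(p,vel=.1)
p[2]=.26; robot.move_straight(p,vel=.15)
p,o=[.60,.02,.27],[np.pi,0,np.pi/2]; robot.goto(p,o); robot.sleep(.2)
f=robot.grab_frame("wrist");np.save("/tmp/w1.npy",f,allow_pickle=True);cv2.imwrite("pics/w1.png",f["image"][:,:,::-1])
print(robot.sense()["t"])
E
```

```text
False
3.1 3.5 [ 0.5 -0.8  0.2]
2.93 3.9 [-0.3 -0.1  0.4]
2.75 4.2 [-0.3 -0.4 -0.3]
2.58 4.6 [ 0.6 -0.6  0. ]
2.4 4.9 [-0.4 -0.  -0.2]
2.23 5.3 [-0.1  0.9 -0.9]
2.05 5.6 [-0.7 -0.7  0.5]
1.88 6.0 [-1.4 -0.1 -0. ]
1.7 6.3 [ 0.5 -0.3 -0.3]
1.53 6.7 [-0.   0.   0.1]
1.35 7.0 [0.3 0.1 0.5]
1.18 7.4 [ 0.   0.2 -0.3]
1.0 7.7 [ 0.1 -0.2 -0.1]
11.6417
```

View pics/w1.png

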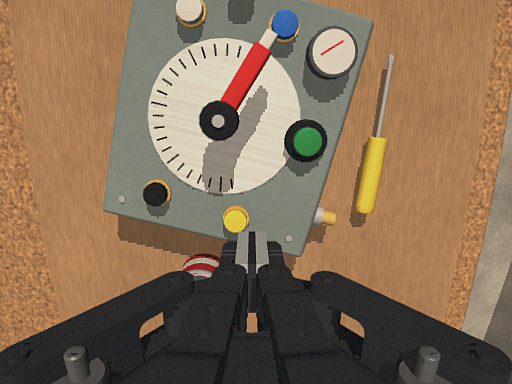

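The lever, with its hub at (217,121) and tip at about (268,38), points almost at the blue cap at (285,24). I'll measure the offset.

```bash
python3 - <<'E'
from h import *
f=np.load("/tmp/w1.npy",allow_pickle=True).item()
hsv=cv2.cvtColor(f["image"],cv2.COLOR_RGB2HSV)
def cen(lo,hi,box):
    m=cv2.inRange(hsv,lo,hi); k=np.zeros_like(m); x0,y0,x1,y1=box; k[y0:y1,x0:x1]=m[y0:y1,x0:x1]
    M=cv2.moments(k,True); return (M["m10"]/M["m00"],M["m01"]/M["m00"]),k
b,_=cen((100,120,60),(125,255,255),(260,0,310,50)); g,_=cen((45,100,40),(85,255,255),(280,110,330,170))
r,k=cen((0,150,80),(8,255,255),(215,30,285,115))
P=np.array([onplane(f,q[::-1],.105)[:2] for q in np.argwhere(k)[::7].astype(float)])
vx,vy,cx,cy=cv2.fitLine(P.astype(np.float32),cv2.DIST_L2,0,.01,.01).ravel()
hub=onplane(f,(217.5,121),.110)
B=onplane(f,b,.066);G=onplane(f,g,.0716)
print("blue",B,"green",G,"hub",hub,"offset of blue from line",vx*(B[1]-cy)-vy*(B[0]-cx),"hub off",vx*(hub[1]-cy)-vy*(hub[0]-cx),"lever dir",np.arctan2(vy,vx)%np.pi,np.arctan2(*(B-hub)[1::-1]))
E
```

```text
blue [0.63285276 0.17673297 0.066     ] green [0.65915865 0.05794563 0.0716    ] hub [0.56768644 0.07993894 0.11      ] offset of blue from line -0.0049724542208031824 hub off 0.0019357424065532258 lever dir 1.0374894 0.9782517011036524
```

It's within tolerance, about 5 mm off. I'll nudge it closer to centre and check with a quick measurement before pressing.

```bash
python3 - <<'E'
from h import *
p,o=pose(BL+.02,.05,z=.2); robot.goto(p,o)
p,o=pose(BL+.02,.05); robot.move_straight(p,vel=.12)
p,o=pose(BL-.022,.021); robot.move_straight(p,vel=.03,attitude=o)
p,o=pose(BL,.05); robot.move_straight(p,vel=.1)
p[2]=.26; robot.move_straight(p,vel=.15)
robot.goto([.6594,.0578,.16],[np.pi,0,np.pi/2]); robot.sleep(.5)
f=robot.grab_frame("scene");np.save("/tmp/s2.npy",f,allow_pickle=True)
f=robot.grab_frame("wrist");np.save("/tmp/w2.npy",f,allow_pickle=True);cv2.imwrite("pics/w2.png",f["image"][:,:,::-1])
print(robot.sense()["t"])
E
```

```text
20.1
```

View pics/w2.png

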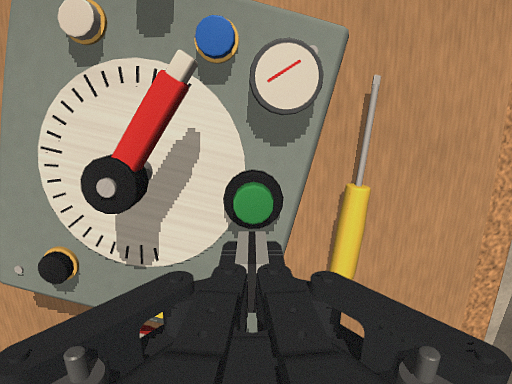

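This shows the lever with its hub at (107,186) and tip at (183,63), blue at (215,37) and the button at (253,203). Next I check the offset and press if it is small.

```bash
python3 - <<'E'
from h import *
f=np.load("/tmp/w2.npy",allow_pickle=True).item()
hsv=cv2.cvtColor(f["image"],cv2.COLOR_RGB2HSV)
T=onplane(f,(183,56),.105)[:2];k=cv2.inRange(hsv,(0,150,170),(8,255,255)); k[:60]=0;k[175:]=0;k[:,:115]=0;k[:,190:]=0
P=np.array([onplane(f,q[::-1],.105)[:2] for q in np.argwhere(k)[::7].astype(float)])
vx,vy,cx,cy=cv2.fitLine(P.astype(np.float32),cv2.DIST_L2,0,.01,.01).ravel()
B=onplane(f,(215,36),.066);G=onplane(f,(253,203),.0716)
off=vx*(B[1]-cy)-vy*(B[0]-cx)
print("B",B,"G",G,"off",off,"dir",np.arctan2(vy,vx)%np.pi)
if abs(off)<.006:
    x,y=.6594,.0578
    robot.move_straight([x,y,.095],vel=.08)
    c=robot.move_straight([x,y,.0715],vel=.02,contact_N=12); s=robot.sense(); print(c,s["tcp_pos"],s["wrist_force"])
    robot.sleep(.3); print(robot.sense()["wrist_force"])
    robot.move_straight([x,y,.2],vel=.1)
    robot.goto([.60,.02,.27],[np.pi,0,np.pi/2]); robot.sleep(.2)
    f=robot.grab_frame("wrist");cv2.imwrite("pics/w3.png",f["image"][:,:,::-1]); print(robot.sense()["t"])
E
```

```text
B [0.63392003 0.17645981 0.066     ] G [0.66017867 0.05887521 0.0716    ] off -0.00012278100922997331 dir 0.9585685
True [0.65936683 0.05781434 0.07711217] [-1.25395594 -0.34217007  5.7827536 ]
[-0.79863179 -0.94083083  5.29145148]
24.3583
```

The contact stop fired, but the held force was only 5 N. A second, slightly firmer press does no harm and removes the doubt.

```bash
python3 - <<'E'
from h import *
x,y=.6594,.0578
robot.goto([x,y,.16],[np.pi,0,np.pi/2]); robot.move_straight([x,y,.09],vel=.08)
for z in np.arange(.084,.0725,-.001):
    c=robot.move_straight([x,y,z],vel=.02,contact_N=20); robot.sleep(.15); s=robot.sense(); print(c,round(z,4),s["tcp_pos"][2].round(4),s["wrist_force"].round(1))
    if c or s["wrist_force"][2]>14: break
robot.sleep(.2)
robot.move_straight([x,y,.2],vel=.1)
robot.goto([.60,.02,.27],[np.pi,0,np.pi/2]); robot.sleep(.3)
f=robot.grab_frame("wrist");cv2.imwrite("pics/w4.png",f["image"][:,:,::-1]); print(robot.sense()["t"])
E
```

```text
False 0.084 0.0841 [ 0.1 -1.   0.9]
False 0.083 0.0832 [0.7 0.4 1.3]
False 0.082 0.0822 [-0.5  0.4  2.6]
False 0.081 0.0811 [ 0.2 -0.4  2.2]
False 0.08 0.0801 [1.7 0.2 2. ]
False 0.079 0.0791 [ 1.4 -0.1  2.8]
False 0.078 0.0781 [ 1.9 -0.9  3.8]
False 0.077 0.0772 [1.5 0.7 4.8]
False 0.076 0.077 [-0.6 -0.9  9.5]
False 0.075 0.077 [-2.4 -0.3 14. ]
False 0.074 0.0768 [-4.1 -0.6 17.9]
33.0083
```

View pics/w4.png

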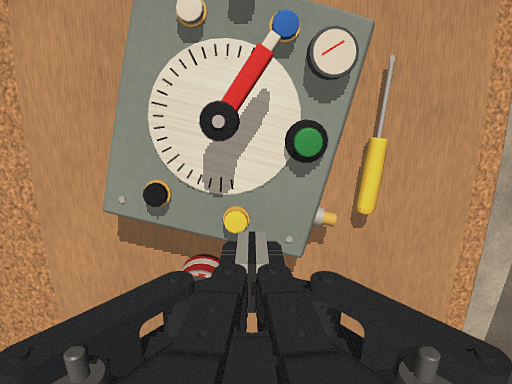

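The button hit its hard stop at the end of its travel. The lever, tip (272,36), points at the blue cap (286,24), the button is up, and nothing else in view has moved.

```bash
python3 -c "
from plant import robot
print(robot.close_job())"
```

```text
the job is handed in; nothing more can be done
None
```

The lever is set on the blue outlet, the green button was pressed to its hard stop (twice, to be sure) and is up again, and the job is handed in at about 33 s; no verdict came back.

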